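# Feel the gap of a microscope stage with a taper gauge

## Task

Check the gap of the stage module: pick up the orange-handled taper gauge by its handle, rest its blade flat on the dark lower plate and slide the thin tip squarely in under the bright sprung upper plate until it drags snugly, so that it just begins to lift that plate (by a millimetre or two), without forcing it in. Finish while still holding the gauge there by its handle, at that depth, lying flat between both plates; leave the blue-handled gauge and everything else on the bench where they are.

Things in the scene. Friction and masses are not known exactly. Their poses are not given: they have to be found in the camera images.
- gauge: orange-handled taper gauge, loose, about 150 g, lying flat on the black mat (3 mm thick). Origin: on its flat underside, below the middle of the handle. x runs along the blade to the tip, z up. Steel blade 24 wide: 10 thick from x = 15 to 45, then its upper face falls evenly (1 mm in 10) to 2 thick at the tip, x = 125
- gauge_grip (a point): centre of the orange gauge's upright grip block, 28 mm above the gauge's underside; axes as the gauge's. The block is 24 long (x), 14 wide (y), from 10 to 46 mm above the underside: pinch it across its 14 mm. Below it a foot 30 long, 24 wide, 10 high
- gauge_tip (a point): tip of the orange gauge's blade: middle of its end, on the underside, 125 mm ahead of the handle's middle; axes as the gauge's
- stand: white stand of the stage module, fixed on the bench; origin on the bench under its middle. Carries the dark lower plate: top face level, 50 mm above the bench, 100 wide (y), from x = -75 (open front edge) to 90. The blade goes in along +x, coming from the -x side
- head: white arch fixed to the stand, axes as the stand's, carrying the upper plate. Origin: middle of that plate's lower front edge, plate at rest, 30 mm behind the lower plate's front edge. Its height above the lower plate is the gap (4.5 to 7 mm, varies); a tip's x in this frame is its depth under the plate. Arch top 64 mm above the origin; pillar from x = 110
- upper_plate (a joint): lift in m of the bright aluminium upper plate, 90 deep (x), 80 wide, 8 thick; 0 = down at rest, grows upward to 0.007. Light springs push it down: about 2.5 N at rest and 0.9 N more for each mm of lift; a sliding blade feels a drag of about 4 N as the plate begins to lift and 6 to 9 N at 1 to 2 mm of lift (more if also pressed down on the lower plate)
- spare_grip (a point): centre of the grip block of the blue-handled gauge, lying on the same mat, same handle, thin 2 mm blade; not to be used
- bottle: loose white bottle with a yellow cap, 60 across, 140 high, origin at its underside
- dish: loose clear dish, 90 across, 15 high, origin at its underside
- objective: loose brass microscope objective, 34 across, 46 high, standing; origin at its underside
- slidebox: loose green box for slides, 90 x 80 x 30 high, origin at its underside
- driver: loose screwdriver lying on the bench
- tips: loose white divided open box, 90 x 130 x 50 high, origin at its underside
Mind the look-alikes: they are no part of the job. Leave any purple look-alike of the gauge alone.

How it is judged:
By the outcome, as a careful person would: the job done as asked, in the order asked, and still so for the second after the job is handed in, while the arm keeps its last pose, push and grip.
It also fails if it takes over 42 s, if anything falls off the work surface, if the arm or the gripper's body presses on something with over 40 N, if the wrist force passes 120 N, or if a joint passes its speed limit or range.

## Robot

A 6-joint arm with a two-finger parallel gripper is mounted at the origin on the work surface. World frame = base frame: x ahead of the robot, y to its left, z up, the work surface at z = 0. Lengths are in mm, angles in rad, forces in N, time in s.
With the tool pointing down it reaches from about 275 to 725 mm from the base axis. Payload 5.6 kg.
Tool frame: the origin (TCP) lies between the finger pads; the fingertips stand 22 mm ahead of it and the grasp point (between the pads) lies 3 mm ahead of it (env.tip_reach is the distance from the TCP to the fingertips, in mm); z points along the fingers, y is the direction in which the jaws open and shut (so a half turn about z gives the same grasp; the last joint's range is limited). The gripper opens to 85 mm and grips with 20 to 120 N. Pads are 22 mm wide; open, the fingers measure 114 mm over their backs; the gripper's body (76 mm by 85 mm) begins 54 mm behind the grasp point. The pads swing forward as they close: fully open they stand 13 mm farther back than shut.
Start: joints at [-0.938, 0.255, 0.108, 0, -1.424, -0.285], TCP at [187.476, -517.055, 253.283] pointing down, gripper open.
Joint ranges: [-2.95, 2.95], [-1.21, 1.97], [-1.09, 1.5], [-2.87, 1.71], [-2.94, -0.07], [-3.05, 3.05]. Speed limits (rad/s): [2.57, 2.57, 3.14, 3.14, 3.14, 3.14].

## Interface

Orientations are given as [roll, pitch, yaw] about the fixed x, y, z axes, in that order (R = Rz(yaw) Ry(pitch) Rx(roll)).
In Python, from plant import env, optics, close_job gives the robot as it stands.
- The arm moves only by the tool step_arm, never from a script. Its arguments are lists of equal length, an entry for each row: "dp": the shift along the tool's x, y, z scaled (see below), a list of three; "turn": the turn, a rotation vector about the tool's x, y, z scaled (see below), a list of three; "gripper": the opening, from 0 (shut) to 1 (fully open). A call has 1 to 8 rows; each row is the pose to reach, as a shift and turn from the pose commanded when the call began, along the tool's axes at that moment; what a row does not reach only later rows make up. The controller multiplies each number of a shift by 80 cm and each number of a turn by 0.5 rad. A row lasts 1/8 s, in which the tool goes at most 62.5 mm and 10.7 degrees, less where a joint would pass 70% of its speed; a pose out of reach is approached as far as the arm can. A call with a number of a shift or a turn outside -1 to 1 is refused whole. A call with a gripper value outside its range is refused whole. The fingers move at their own pace and stop on an object; "grip_force" is the grip in N (left out, the last holds). Time passes only in rows, so rows that repeat a pose let the fingers close. It gives the time, the measured TCP pose, the force and the opening at its end, in the units of the state.
- env.get_obs(): the state, without advancing time (a new reading comes with each control period).
- optics.camera(name): name is "scene" or "top" or "wrist"; returns a dict with "color" (400x640x3 uint8, blue, green, red), "fov_y" (degrees; the focal length in pixels is half the picture's height over the tangent of half this angle, whatever the lens; pixels are square), "cx", "cy" (the principal point, pixels), "rvec" (rotation vector, rad) and "tvec" (3), from world to camera coordinates, as OpenCV has them. Camera axes: x right, y down, z forward; pixel columns grow to the right and rows downward; lengths in mm; the calibration is good to about 2 mm. A picture is of the moment at which its call begins. There is no depth.
- close_job(): hands the job in, once; it reports no verdict.
The state is a dict: "time": time; "joint_positions": joint angles; "joint_vel": joint speeds; "joint_torque": joint torques, N m; "position": TCP position; "ee_rot": TCP orientation; "ft_force": force on the tool from outside, world axes, zero at the start; "ft_torque": the same for the moment, N m; "gripper_width": finger opening in mm.
Only numpy, scipy, OpenCV 4.12 (cv2) and the standard library are available. Lean on these libraries where they do the work, as an engineer would, in place of code of your own. Each camera call takes 0.05 s, during which the arm holds its last target.

## Working session

There is one attempt and no reset: what is moved stays moved. The work goes in short steps, Python scripts to look and compute and a tool call to move; the robot and the scene stay as the last step left them, time stands still between calls to the robot, and variables do not carry over. Pictures are saved under pics/ and viewed, and the job is handed in when it is done.

Besides the shell and the picture viewer there is one more tool, called after ">>>" as a command line: name --argument value ..., lists and objects as JSON in quotes. step_arm: Moves the arm, as the interface text tells. Shifts and turns lie within -1 to 1; 1 stands for 80 cm of shift or 0.5 rad of turn. Its arguments: {"type":"object","properties":{"dp":{"type":"array"},"turn":{"type":"array"},"gripper":{"type":"array"},"grip_force":{"type":"number"}},"required":["dp","turn","gripper"]}

```bash
mkdir -p pics; ls
cat > h.py <<'E'
import numpy as np, cv2
from plant import env, optics, close_job
def snap(n,f):
    c=optics.camera(n); cv2.imwrite('pics/'+f+'.png',c['color']); 
    np.savez('pics/'+f+'.npz',**{k:v for k,v in c.items()}); return c
def K(c):
    f=200/np.tan(np.radians(c['fov_y'])/2); return np.array([[f,0,c['cx']],[0,f,c['cy']],[0,0,1.]])
def load(f): return {k:v for k,v in np.load('pics/'+f+'.npz').items()}
def onz(c,uv,z):
    R=cv2.Rodrigues(np.array(c['rvec'],float))[0]; t=np.array(c['tvec'],float).reshape(3)
    o=-R.T@t; uv=np.atleast_2d(np.array(uv,float))
    d=(R.T@np.linalg.inv(K(c))@np.c_[uv,np.ones(len(uv))].T).T
    return o+d*((z-o[2])/d[:,2])[:,None]
def proj(c,P):
    return cv2.projectPoints(np.atleast_2d(np.array(P,float)),np.array(c['rvec'],float),np.array(c['tvec'],float),K(c),None)[0][:,0]
E
python3 - <<'E'
from h import *
for n in ['scene','top','wrist']:
    c=snap(n,n+'0'); print(n,{k:v for k,v in c.items() if k!='color'})
print(env.get_obs())
E
```

```text
pics
scene {'fov_y': 48.64569719144528, 'cx': 317.30641431730515, 'cy': 198.04105177681998, 'rvec': array([ 1.25875875,  2.22719881, -0.96781238]), 'tvec': array([ 314.80053541, -255.8068834 , 1687.86416161])}
top {'fov_y': 51.305301142857495, 'cx': 324.9299006775007, 'cy': 193.4710949970118, 'rvec': array([ 2.17964714, -2.16918341,  0.13240005]), 'tvec': array([ -47.37181998,  564.81035826, 1148.49634552])}
wrist {'fov_y': 70.48317777682792, 'cx': 321.01405055482184, 'cy': 195.112954065991, 'rvec': array([-1.70503637, -2.43160177, -0.33232543]), 'tvec': array([549.87211684, -35.20715731, 379.81129305])}
{'time': 0.15, 'joint_positions': array([-9.38401135e-01,  2.55608361e-01,  1.07288128e-01, -3.39968638e-04,
       -1.42388680e+00, -2.84613840e-01]), 'joint_vel': array([ 0.00059967, -0.0013948 ,  0.00299953,  0.00206161, -0.00057312,
       -0.00152675]), 'joint_torque': array([-1.64201254e-03, -3.86941230e+01,  2.38079381e+01,  5.36689416e+00,
       -4.63275297e-03, -1.44055707e-05]), 'position': array([ 187.38196586, -516.73436282,  252.60169438]), 'ee_rot': array([ 3.14014428e+00, -7.34011479e-05, -2.79386125e+00]), 'ft_force': array([ 0.15466207,  0.33187447, -0.27208053]), 'ft_torque': array([-0.03536546, -0.00369414,  0.00580334]), 'gripper_width': 85.19718970228891}
```

View pics/scene0.png

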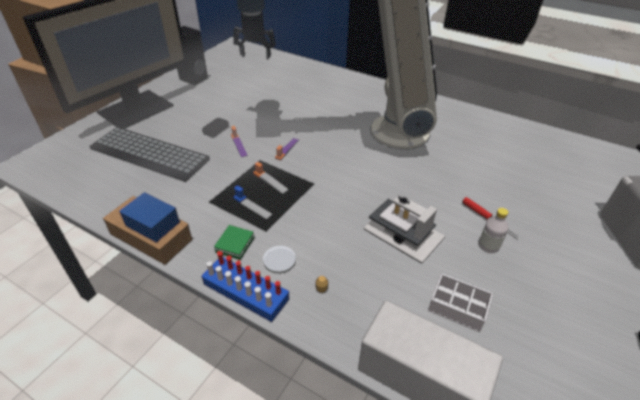

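View pics/top0.png

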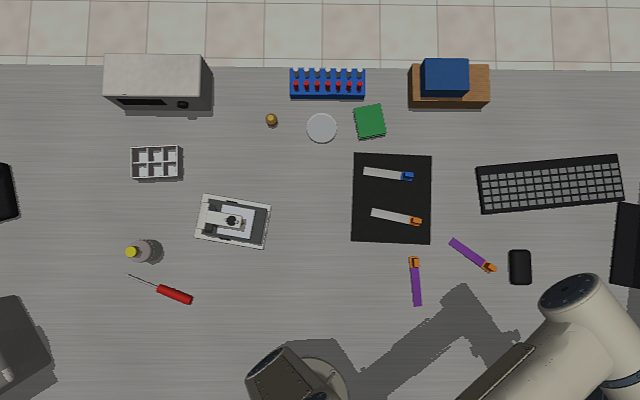

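View pics/wrist0.png

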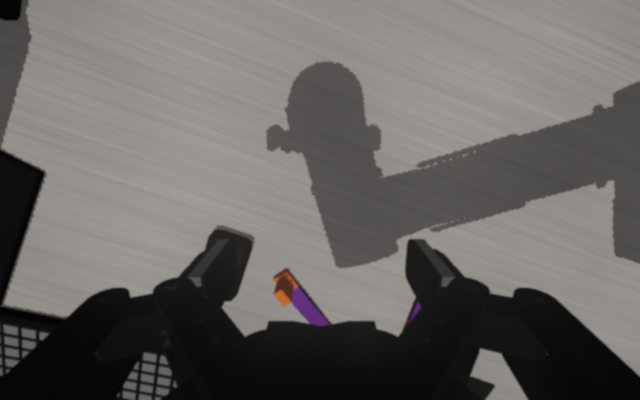

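The orange steel-bladed gauge is at about (415,220) in the top view, with its tip at (371,212). The stand is near (232,222), with its front edge to the right. I'll enlarge both areas.

Run:
```python
from h import *
c=load('top0'); im=c['color']
a=cv2.resize(im[195:240,355:435],None,fx=10,fy=10,interpolation=cv2.INTER_CUBIC)
b=cv2.resize(im[185:255,185:280],None,fx=8,fy=8,interpolation=cv2.INTER_CUBIC)
cv2.imwrite('pics/a.png',a);cv2.imwrite('pics/b.png',b)
print(onz(c,[[371,212],[418,221]],5),onz(c,[[232,222]],50))
R=cv2.Rodrigues(c['rvec'])[0];print(-R.T@c['tvec'])
```

```text
[[ 514.75088693 -178.10398696    5.        ]
 [ 489.46164424 -313.60430241    5.        ]] [[482.50501727 211.2091572   50.        ]]
[ 440.44968235  -26.34913044 1202.33459837]
```

View pics/a.png

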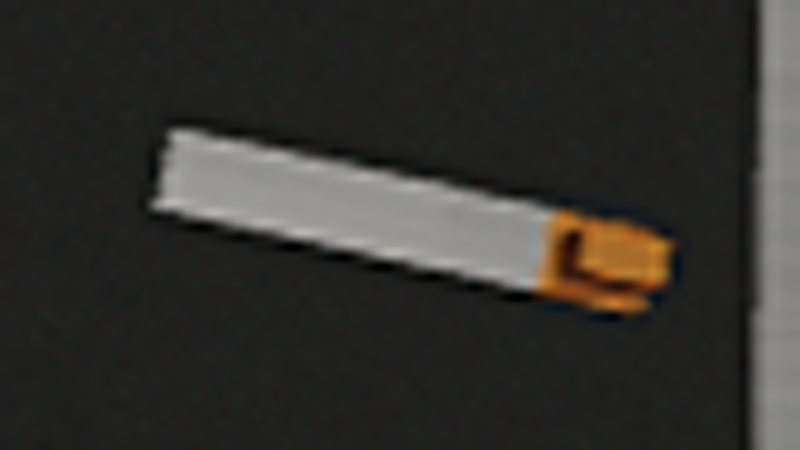

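View pics/b.png

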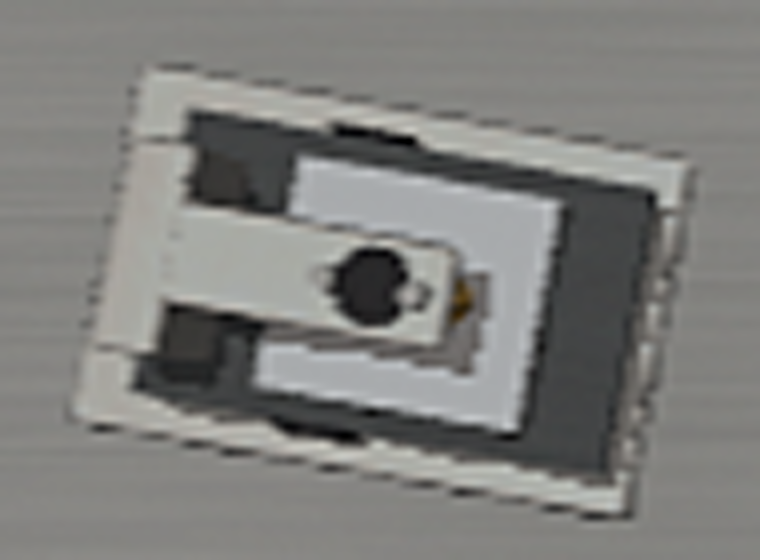

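Run:
```python
from h import *
c=load('top0')
f=lambda p,s,o:(np.array(p,float)+.5)/s-.5+np.array(o)
A=lambda p:f(p,10,(355,195)); B=lambda p:f(p,8,(185,185))
def pr(n,P): print(n,P.round(1).tolist())
g=onz(c,A([[172,127],[152,211]]),5); pr('tip corners',g); pr('tipmid',g.mean(0))
g2=np.r_[onz(c,A([[560,210],[535,290]]),13)]; pr('foot front',g2); pr('m',g2.mean(0))
gt=onz(c,A([[588,222],[672,240],[664,285],[580,265]]),49); pr('block top',gt); pr('m',gt.mean(0))
d=g.mean(0)-g2.mean(0); print('yaw',np.arctan2(d[1],d[0]),np.linalg.norm(d[:2]))
d=g.mean(0)-gt.mean(0); print('yaw',np.arctan2(d[1],d[0]),np.linalg.norm(d[:2]))
u=onz(c,B([[562,200],[522,435],[298,157],[254,387]]),63.5); pr('upper',u)
l=onz(c,B([[655,190],[610,477],[188,110],[133,388]]),50); pr('lower',l)
for q in (u,l):
    print(np.linalg.norm(q[0]-q[1]),np.linalg.norm(q[0]-q[2]),np.linalg.norm(q[1]-q[3]))
    d=q[2]+q[3]-q[0]-q[1]; print('yaw',np.arctan2(d[1],d[0])); e=q[0]-q[1]; print(np.arctan2(e[1],e[0])+np.pi/2, 'frontmid',(q[0]+q[1])/2)
```

```text
tip corners [[528.5, -180.4, 5.0], [504.2, -174.4, 5.0]]
tipmid [516.3, -177.4, 5.0]
foot front [[504.6, -290.6, 13.0], [481.7, -283.0, 13.0]]
m [493.2, -286.8, 13.0]
block top [[499.4, -290.3, 49.0], [494.5, -313.6, 49.0], [482.0, -311.2, 49.0], [487.5, -287.9, 49.0]]
m [490.8, -300.7, 49.0]
yaw 1.362032669313269 111.8036210277017
yaw 1.3668852477809375 125.95416030937554
upper [[516.2, 147.3, 63.5], [436.4, 159.0, 63.5], [530.5, 237.5, 63.5], [452.2, 250.0, 63.5]]
lower [[520.7, 117.3, 50.0], [422.2, 130.8, 50.0], [547.6, 279.0, 50.0], [451.8, 294.6, 50.0]]
80.68377981310273 91.36045545369251 92.32756772687462
yaw 1.4063515114727043
1.4241526773776798 frontmid [476.30316349 153.14878182  63.5       ]
99.49817683775514 163.9223751906197 166.39920231880222
yaw 1.398667587705908
1.4343406658722089 frontmid [471.44794565 124.08023773  50.        ]
```

```bash
cat > p.py <<'E'
import numpy as np, json, sys
from scipy.spatial.transform import Rotation as Ro
def get():
    try: d=json.load(open('cmd.json')); return np.array(d[0]),Ro.from_quat(d[1])
    except FileNotFoundError: return np.array([187.476,-517.055,253.283]),Ro.from_euler('xyz',[np.pi,0,-2.7938])
def target(pos,yaw,pitch=0,save=True,nd=4):
    p,R=get(); T=Ro.from_euler('xyz',[np.pi,0,yaw])*Ro.from_euler('y',pitch)
    dp=np.round(R.inv().apply(np.array(pos)-p)/800,nd); tu=np.round((R.inv()*T).as_rotvec()/.5,nd)
    print('dp',dp.tolist(),'turn',tu.tolist())
    if save:
        p2=p+R.apply(dp*800); R2=R*Ro.from_rotvec(tu*.5)
        json.dump([p2.tolist(),R2.as_quat().tolist()],open('cmd.json','w'))
        print('new cmd',p2.round(2),R2.as_euler('xyz').round(4))
E
python3 - <<'E'
from p import *
target([360,-390,200],-2.294)
target([490.8,-300.6,150],-1.794)
E
```

```text
dp [-0.2569, 0.0758, 0.0666] turn [-0.0, 0.0, -0.9996]
new cmd [ 360.02 -390.    200.  ] [ 3.1416  0.     -2.294 ]
dp [-0.192, -0.0486, 0.0625] turn [-0.0, 0.0, -1.0]
new cmd [ 490.82 -300.58  150.  ] [ 3.1416  0.     -1.794 ]
```

>>> step_arm --dp '[[-0.2569, 0.0758, 0.0666], [-0.2569, 0.0758, 0.0666], [-0.2569, 0.0758, 0.0666], [-0.2569, 0.0758, 0.0666], [-0.2569, 0.0758, 0.0666]]' --turn '[[0, 0, -0.9996], [0, 0, -0.9996], [0, 0, -0.9996], [0, 0, -0.9996], [0, 0, -0.9996]]' --gripper '[1, 1, 1, 1, 1]'

```text
time: 0.78
position: [361.2, -388.3, 198.9]
ee_rot: [3.139, 0.0, -2.291]
ft_force: [-0.9, 0.4, -0.5]
gripper_width: 85.4
```

>>> step_arm --dp '[[-0.192, -0.0486, 0.0625], [-0.192, -0.0486, 0.0625], [-0.192, -0.0486, 0.0625], [-0.192, -0.0486, 0.0625], [-0.192, -0.0486, 0.0625]]' --turn '[[0, 0, -1], [0, 0, -1], [0, 0, -1], [0, 0, -1], [0, 0, -1]]' --gripper '[0.6, 0.6, 0.6, 0.6, 0.6]'

```text
time: 1.4
position: [490.4, -301.2, 150.2]
ee_rot: [3.141, -0.0, -1.795]
ft_force: [-0.4, -0.5, 0.8]
gripper_width: 51.2
```

Run:
```python
from h import *
snap('wrist','w1'); print(env.get_obs())
```

```text
{'time': 1.45, 'joint_positions': array([-2.79607933e-01,  3.54852737e-01, -1.78370737e-02,  3.48890628e-04,
       -1.19766075e+00,  5.45817735e-02]), 'joint_vel': array([-6.83741852e-03, -7.61636819e-03,  3.51027623e-05,  4.48468713e-05,
        8.72747747e-04,  6.66022726e-05]), 'joint_torque': array([ 5.38882222e-01, -4.21689677e+01,  2.23212147e+01,  5.00601143e+00,
        9.08110494e-03,  5.24585688e-03]), 'position': array([ 490.20373075, -301.50569641,  150.46933746]), 'ee_rot': array([-3.14116530e+00, -3.48773073e-04, -1.79569545e+00]), 'ft_force': array([-0.53602388, -0.48474328, -0.92342424]), 'ft_torque': array([ 0.0452204,  0.0133236, -0.0701399]), 'gripper_width': 50.88360501587538}
```

View pics/w1.png

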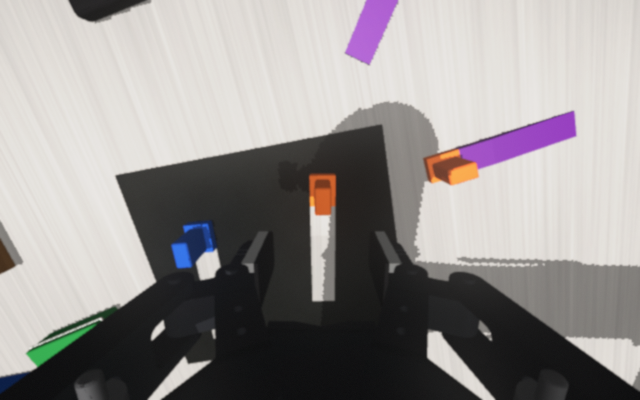

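```bash
cat >> h.py <<'E'
def gpts(o,yaw):
    P=np.array([[125,12,0],[125,-12,0],[125,12,2],[125,-12,2],[15,12,10],[15,-12,10],[-15,12,10],[-15,-12,10],[12,7,46],[12,-7,46],[-12,7,46],[-12,-7,46]],float)
    cs,s=np.cos(yaw),np.sin(yaw); return P@np.array([[cs,-s,0],[s,cs,0],[0,0,1]]).T+np.array(o)
E
python3 - <<'E'
from h import *
c=load('w1'); R=cv2.Rodrigues(c['rvec'])[0];print('cam',-R.T@c['tvec'],R[2])
im=cv2.resize(c['color'][130:330,240:420],None,fx=4,fy=4,interpolation=cv2.INTER_CUBIC)
im=im[:600]
cv2.imwrite('pics/w1z0.png',im)
for u,v in proj(c,gpts([490.8,-300.6,3],1.365)): 
    p=(int((u+.5-240)*4),int((v+.5-130)*4)); cv2.circle(im,p,4,(0,255,0),1)
cv2.imwrite('pics/w1z.png',im)
E
```

```text
cam [ 475.64238849 -367.71166386  272.03486976] [ 0.05952336  0.25992839 -0.96379158]
```

View pics/w1z.png

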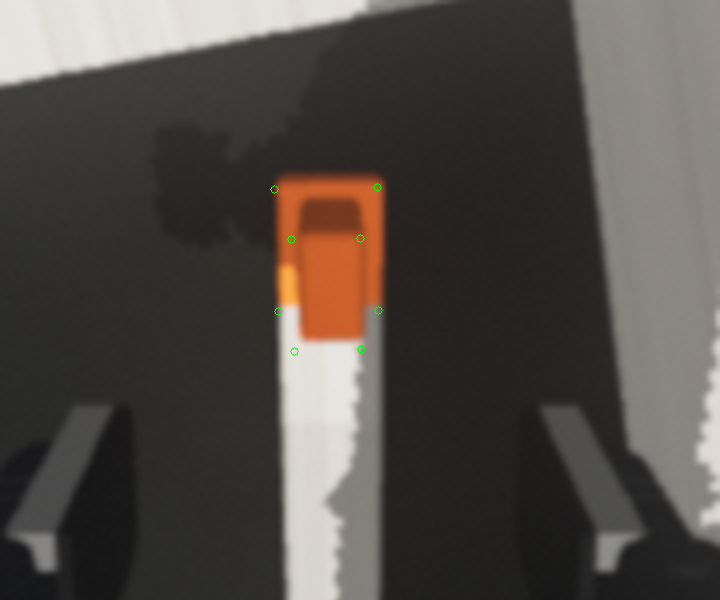

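Run:
```python
from h import *
from scipy.optimize import least_squares
c=load('w1'); t=load('top0')
Z=lambda p:(np.array(p,float)+.5)/4-.5+np.array([240,130])
A=lambda p:(np.array(p,float)+.5)/10-.5+np.array((355,195))
iw=[6,7,4,5,10,11,8,9]; w=Z([[278,178],[384,178],[280,305],[382,305],[300,233],[361,233],[298,340],[366,340]])
# order y sign: gauge +y is image left?
print(proj(c,gpts([490.8,-300.6,3],1.365))[iw]-w)
it=[2,3,8,10,11,9]
tt=A([[152,211],[172,127],[580,265],[664,285],[672,240],[588,222]])
print(proj(t,gpts([490.8,-300.6,3],1.365))[it]-tt)
for ww,wt in ((1,0),(0,1),(1,1)):
    r=least_squares(lambda q:np.r_[ww*(proj(c,gpts([q[0],q[1],3],q[2]))[iw]-w).ravel(),wt*4*(proj(t,gpts([q[0],q[1],3],q[2]))[it]-tt).ravel()],[490,-300,1.365])
    print(r.x,r.cost)
```

```text
[[ 24.68603227   2.29612823]
 [-27.54402024   2.75712598]
 [ 24.38161368   1.18932085]
 [-26.09210621   1.62283973]
 [ 14.97425167   1.27098027]
 [-17.4959455    1.57554521]
 [ 15.76815253   2.36842263]
 [-17.98631816   2.65625776]]
[[ 0.47385589 -0.13197858]
 [ 0.10842005  0.13759882]
 [-0.15153781  0.37897458]
 [-0.08078592  0.18804585]
 [ 0.04457946 -0.24977326]
 [-0.01536715 -0.25585558]]
[ 489.45532255 -301.92267171    1.35977388] 1872.2354428636809
[ 490.8653859  -300.43783282    1.36594504] 4.689272606733223
[ 490.13454942 -301.06399231    1.36134677] 1887.858938539564
```

Run:
```python
from h import *
from p import *
from scipy.optimize import least_squares
c=load('w1')
Z=lambda p:(np.array(p,float)+.5)/4-.5+np.array([240,130])
iw=[7,6,5,4,11,10,9,8]; w=Z([[278,178],[384,178],[280,305],[382,305],[300,233],[361,233],[298,340],[366,340]])
r=least_squares(lambda q:(proj(c,gpts([q[0],q[1],3],q[2]))[iw]-w).ravel(),[490,-300,1.365])
print(r.x,r.cost)
target([490.1,-301.2,39],1.364-np.pi)
```

```text
[ 489.41023786 -302.11934646    1.35160734] 2.5722921780291124
dp [0.001, 0.0007, 0.1388] turn [-0.0, 0.0, -0.0328]
new cmd [ 490.1  -301.23   38.96] [ 3.1416  0.     -1.7776]
```

>>> step_arm --dp '[[0.001, 0.0007, 0.06], [0.001, 0.0007, 0.12], [0.001, 0.0007, 0.1388], [0.001, 0.0007, 0.1388], [0.001, 0.0007, 0.1388]]' --turn '[[0, 0, -0.0328], [0, 0, -0.0328], [0, 0, -0.0328], [0, 0, -0.0328], [0, 0, -0.0328]]' --gripper '[0.6, 0.6, 0.6, 0.6, 0.6]'

```text
time: 2.08
position: [491.4, -302.1, 41.2]
ee_rot: [-3.138, -0.001, -1.778]
ft_force: [-0.0, 0.5, -0.7]
gripper_width: 51.1
```

>>> step_arm --dp '[[0, 0, 0], [0, 0, 0], [0, 0, 0], [0, 0, 0], [0, 0, 0], [0, 0, 0]]' --turn '[[0, 0, 0], [0, 0, 0], [0, 0, 0], [0, 0, 0], [0, 0, 0], [0, 0, 0]]' --gripper '[0.4, 0.3, 0.2, 0.1, 0.05, 0]' --grip_force 60

```text
time: 2.82
position: [490.3, -301.3, 39.4]
ee_rot: [-3.141, -0.0, -1.777]
ft_force: [-0.9, 1.6, 5.4]
gripper_width: 12.9
```

Run:
```python
from h import *
snap('wrist','w2'); o=env.get_obs(); print(o['time'],o['position'],o['ee_rot'],o['ft_force'],o['gripper_width'])
```

```text
2.875 [ 490.33028186 -301.35712875   39.39238874] [-3.14094583e+00 -2.48570712e-04 -1.77740915e+00] [-1.11740801  1.14264769  5.04623423] 12.917255686774157
```

View pics/w2.png

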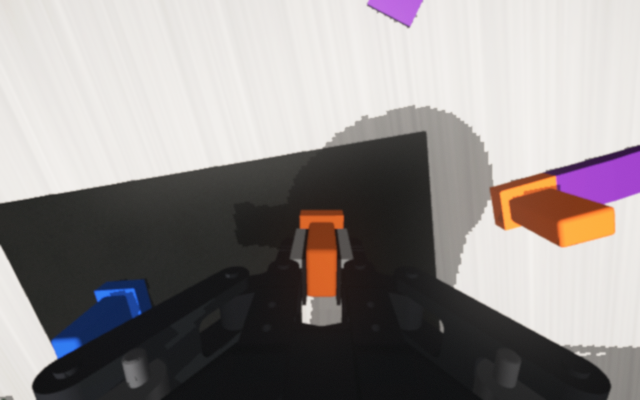

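Run:
```python
from p import *
target([490,-301,250],1.364-np.pi)
target([480,-20,250],1.41-np.pi)
target([480,270,250],1.41-np.pi)
```

```text
dp [-0.0003, 0.0002, -0.2638] turn [-0.0, 0.0, -0.0]
new cmd [ 489.99 -300.97  250.  ] [ 3.1416  0.     -1.7776]
dp [-0.3412, 0.0843, 0.0] turn [-0.0, 0.0, -0.092]
new cmd [480.04 -19.97 250.  ] [ 3.1416  0.     -1.7316]
dp [-0.3578, 0.0581, 0.0] turn [-0.0, 0.0, -0.0]
new cmd [479.99 270.01 250.  ] [ 3.1416  0.     -1.7316]
```

>>> step_arm --dp '[[0, 0, -0.015], [0, 0, -0.06], [-0.0003, 0.0002, -0.12], [-0.0003, 0.0002, -0.18], [-0.0003, 0.0002, -0.24], [-0.0003, 0.0002, -0.2638], [-0.0003, 0.0002, -0.2638]]' --turn '[[0, 0, 0], [0, 0, 0], [0, 0, 0], [0, 0, 0], [0, 0, 0], [0, 0, 0], [0, 0, 0]]' --gripper '[0, 0, 0, 0, 0, 0, 0]'

```text
time: 3.75
position: [490.4, -301.1, 251.5]
ee_rot: [-3.139, -0.0, -1.778]
ft_force: [-0.2, -0.0, -2.7]
gripper_width: 13.1
```

>>> step_arm --dp '[[-0.04, 0.01, 0], [-0.1, 0.025, 0], [-0.17, 0.042, 0], [-0.24, 0.059, 0], [-0.3, 0.074, 0], [-0.3412, 0.0843, 0], [-0.3412, 0.0843, 0]]' --turn '[[0, 0, -0.02], [0, 0, -0.04], [0, 0, -0.06], [0, 0, -0.08], [0, 0, -0.092], [0, 0, -0.092], [0, 0, -0.092]]' --gripper '[0, 0, 0, 0, 0, 0, 0]'

```text
time: 4.62
position: [479.0, -18.0, 248.3]
ee_rot: [3.138, -0.0, -1.728]
ft_force: [0.4, -1.8, -2.2]
gripper_width: 13.2
```

Run:
```python
from h import *
snap('top','t2'); o=env.get_obs(); print(o['time'],o['position'],o['ee_rot'],o['ft_force'],o['gripper_width'])
snap('scene','s2')
```

```text
4.675 [479.17715543 -19.17507545 248.49423062] [ 3.13870887e+00 -7.92054188e-04 -1.72956608e+00] [ 0.88725352 -0.70535175 -1.12990569] 13.13567959417575
```

View pics/t2.png

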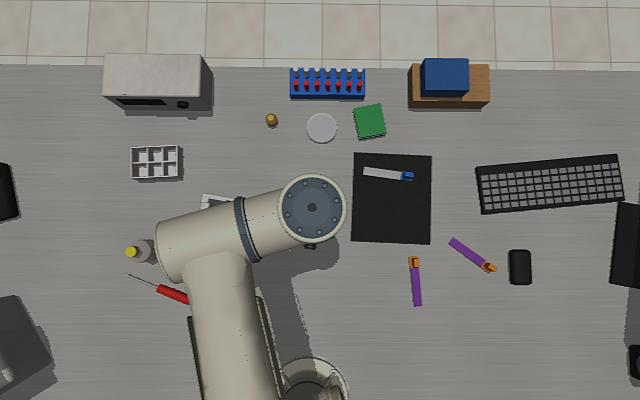

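View pics/s2.png

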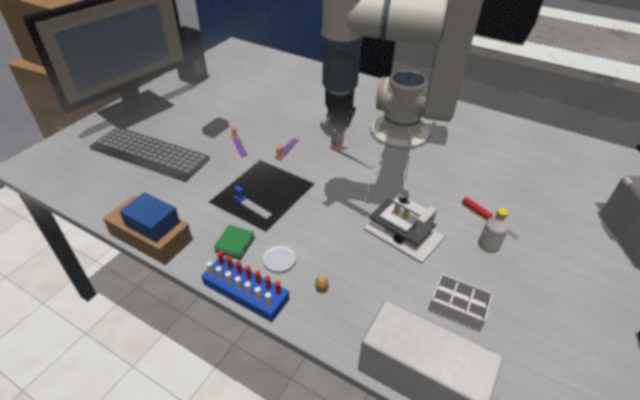

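>>> step_arm --dp '[[-0.04, 0.0065, 0], [-0.1, 0.0162, 0], [-0.17, 0.0276, 0], [-0.24, 0.039, 0], [-0.3, 0.0487, 0], [-0.34, 0.055, 0], [-0.3578, 0.0581, 0], [-0.3578, 0.0581, 0]]' --turn '[[0, 0, 0], [0, 0, 0], [0, 0, 0], [0, 0, 0], [0, 0, 0], [0, 0, 0], [0, 0, 0], [0, 0, 0]]' --gripper '[0, 0, 0, 0, 0, 0, 0, 0]'

```text
time: 5.72
position: [480.1, 269.6, 249.1]
ee_rot: [3.141, -0.001, -1.732]
ft_force: [-0.3, -0.2, -2.0]
gripper_width: 13.2
```

Run:
```python
from h import *
snap('wrist','w3'); o=env.get_obs(); print(o['time'],o['position'],o['ee_rot'],o['ft_force'],o['gripper_width'])
snap('top','t3')
```

```text
5.775 [480.15488259 269.06401292 249.49937005] [ 3.14092008e+00 -1.11557517e-03 -1.73232741e+00] [ 0.42222633 -0.84110328 -1.30758081] 13.391953928225195
```

View pics/w3.png

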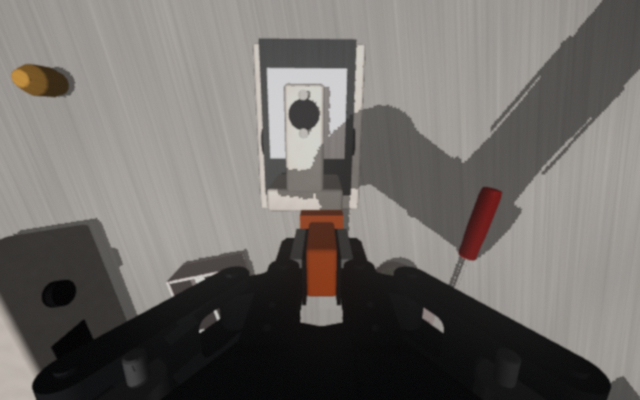

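View pics/t3.png

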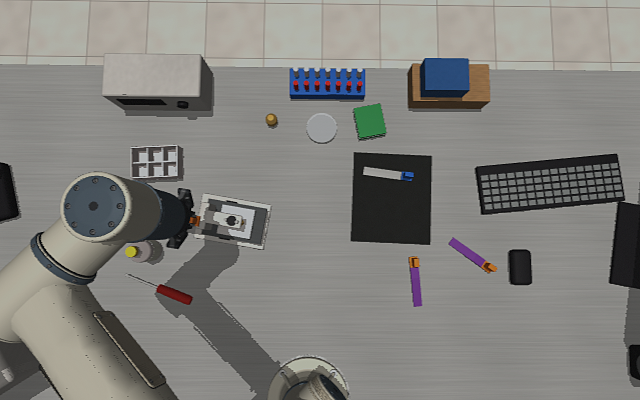

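Run:
```python
from h import *
c=load('w3'); im=c['color']
cv2.imwrite('pics/w3a.png',cv2.resize(im[30:150,245:375],None,fx=5,fy=5,interpolation=cv2.INTER_CUBIC))
cv2.imwrite('pics/w3b.png',cv2.resize(im[200:330,280:365],None,fx=4,fy=4,interpolation=cv2.INTER_CUBIC))
```

```text
(no output)
```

View pics/w3a.png

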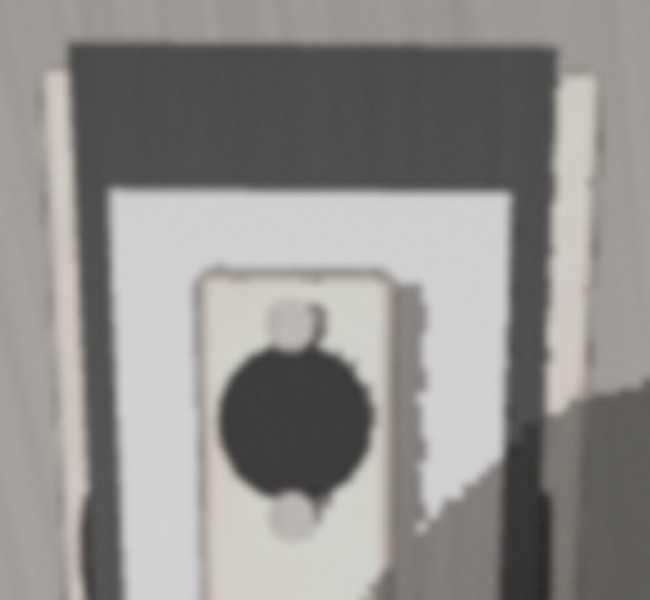

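View pics/w3b.png

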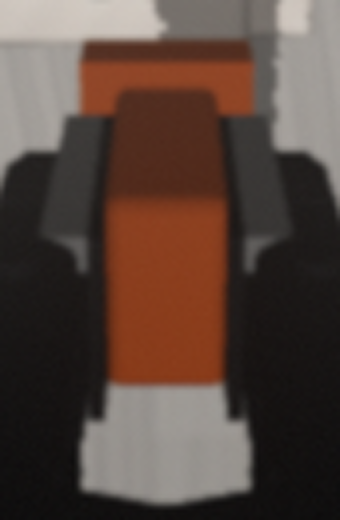

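Run:
```python
from h import *
from scipy.optimize import least_squares
c=load('w3')
A=lambda p:(np.array(p,float)+.5)/5-.5+np.array((245,30))
B=lambda p:(np.array(p,float)+.5)/4-.5+np.array((280,200))
l=onz(c,A([[70,45],[556,48]]),50); 
u=onz(c,A([[108,189],[512,192]]),64)
sl=onz(c,A([[78,200],[551,200]]),50)
for q in (l,u):
    e=q[0]-q[1]; print(q.round(1).tolist(),np.linalg.norm(e),np.arctan2(e[1],e[0])%np.pi+np.pi/2,np.arctan2(e[1],e[0])%np.pi-np.pi/2,q.mean(0))
# fit stand pose x,y,yaw, gap
def sp(q):
    x,y,a,g=q; P=np.array([[-30,50,0],[-30,-50,0],[0,40,g+8],[0,-40,g+8],[60,40,g+8]],float)
    cs,s=np.cos(a),np.sin(a); return P@np.array([[cs,-s,0],[s,cs,0],[0,0,1]]).T+[x,y,50]
o=A([[70,45],[556,48],[108,189],[512,192]])
r=least_squares(lambda q:np.r_[(proj(c,sp(q))[:4]-o).ravel(),(q[3]-5.75)*.5],[476,153,1.41,6]); print(r.x,r.cost)
iw=[7,6,11,10,9,8]; w=B([[80,61],[253,61],[108,198],[225,198],[227-121,383],[227,383]])
ob=[480.1,269.3,249.5]
r=least_squares(lambda q:(proj(c,gpts([q[0],q[1],q[3]],q[2]))[iw]-w).ravel(),[480,269,1.41,210]); print(r.x,r.cost,r.fun)
a=r.x[2]; d=np.array(r.x[:2])-ob[:2]; print('gauge rel tcp along/lat',d@[np.cos(a),np.sin(a)],d@[-np.sin(a),np.cos(a)])
t=load('top0');
```

```text
[[520.1, 116.0, 50.0], [422.2, 132.4, 50.0]] 99.25916749881571 4.546170545519247 1.4045778919294536 [471.14848805 124.21489643  50.        ]
[[516.0, 146.4, 64.0], [436.3, 159.8, 64.0]] 80.88094741829866 4.5448342538659166 1.4032416002761239 [476.16946808 153.10044185  64.        ]
[471.29115226 118.10355076   4.55001907 -40.0992129 ] 1676.0342246890639
[480.52843496 270.17867071   1.40950926 209.71347594] 1.7699417991430288 [ 0.36906571  0.44120981 -0.46575739  0.45472495 -1.02972273 -0.45587561
  1.1071114  -0.44811531  0.1852345   0.1016587  -0.18642807  0.10605232]
gauge rel tcp along/lat 0.9360686217335553 -0.28176988663612496
```

```bash
cat >> p.py <<'E'
S=1.403; F=np.array([476.2,153.1]); EX=np.array([np.cos(S),np.sin(S)])
def ins(d,zu,**k):
    xy=F+(d-125.9)*EX; target([*xy,zu+36.4],S-np.pi,**k)
E
python3 - <<'E'
from p import *
ins(-10,210)
ins(-10,62)
E
```

```text
dp [0.3149, -0.0175, 0.0045] turn [-0.0, 0.0, 0.014]
new cmd [453.47  19.1  246.4 ] [ 3.1416  0.     -1.7386]
dp [-0.0, -0.0, 0.185] turn [-0.0, 0.0, -0.0]
new cmd [453.47  19.1   98.4 ] [ 3.1416  0.     -1.7386]
```

>>> step_arm --dp '[[0.04, -0.0022, 0], [0.1, -0.0056, 0], [0.17, -0.0095, 0], [0.23, -0.0128, 0.004], [0.28, -0.0156, 0.0045], [0.3149, -0.0175, 0.0045], [0.3149, -0.0175, 0.0045], [0.3149, -0.0175, 0.0045]]' --turn '[[0, 0, 0.014], [0, 0, 0.014], [0, 0, 0.014], [0, 0, 0.014], [0, 0, 0.014], [0, 0, 0.014], [0, 0, 0.014], [0, 0, 0.014]]' --gripper '[0, 0, 0, 0, 0, 0, 0, 0]'

```text
time: 6.82
position: [453.3, 18.7, 246.6]
ee_rot: [-3.141, 0.0, -1.74]
ft_force: [-0.1, 0.5, -2.1]
gripper_width: 13.0
```

>>> step_arm --dp '[[0, 0, 0.03], [0, 0, 0.07], [0, 0, 0.11], [0, 0, 0.15], [0, 0, 0.175], [0, 0, 0.185], [0, 0, 0.185], [0, 0, 0.185]]' --turn '[[0, 0, 0], [0, 0, 0], [0, 0, 0], [0, 0, 0], [0, 0, 0], [0, 0, 0], [0, 0, 0], [0, 0, 0]]' --gripper '[0, 0, 0, 0, 0, 0, 0, 0]'

```text
time: 7.82
position: [454.2, 19.4, 99.4]
ee_rot: [-3.14, 0.001, -1.738]
ft_force: [1.0, 0.3, -1.7]
gripper_width: 13.4
```

```bash
cat >> h.py <<'E'
def st():
    o=env.get_obs(); ex=np.array([np.cos(1.403),np.sin(1.403)]); F=np.array([476.2,153.1])
    d=(o['position'][:2]-F)@ex+125.9; lat=(o['position'][:2]-F)@[-ex[1],ex[0]]
    print('t',round(o['time'],2),'depth',round(d,2),'lat',round(lat,2),'zu',round(o['position'][2]-36.4,2),'rot',o['ee_rot'].round(4),'Falong',round(o['ft_force'][:2]@ex,2),'Fz',round(o['ft_force'][2],2),'Tq',o['ft_torque'].round(2),'w',round(o['gripper_width'],2))
E
python3 - <<'E'
from h import *
st()
snap('scene','s4');snap('top','t4');snap('wrist','w4');st()
c=load('s4')
cv2.imwrite('pics/s4z.png',cv2.resize(c['color'][110:270,300:460],None,fx=3.7,fy=3.7,interpolation=cv2.INTER_CUBIC))
E
```

```text
t 7.83 depth -9.54 lat -0.66 zu 62.97 rot [-3.1398e+00  7.0000e-04 -1.7381e+00] Falong 0.42 Fz -1.71 Tq [-0.   -0.04 -0.02] w 13.4
t 7.97 depth -9.75 lat -0.44 zu 62.75 rot [-3.1402e+00  8.0000e-04 -1.7385e+00] Falong -0.18 Fz -1.13 Tq [-0.02 -0.   -0.05] w 13.36
```

View pics/s4z.png

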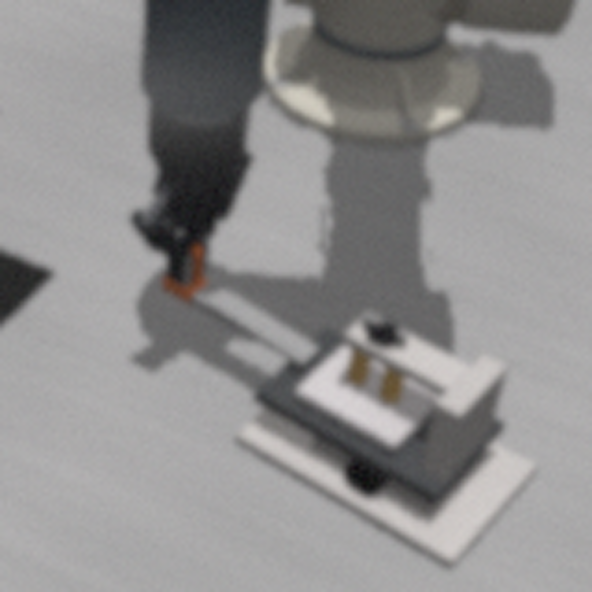

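View pics/t4.png

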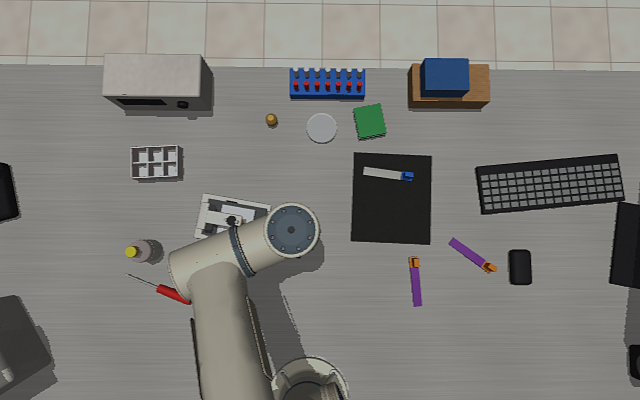

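```bash
cat >> h.py <<'E'
def stand(gap=6):
    P=np.array([[-30,50,0],[-30,-50,0],[90+45,50,0],[135,-50,0],[0,40,gap+8],[0,-40,gap+8],[90,40,gap+8],[90,-40,gap+8]],float)
    a=1.403;cs,s=np.cos(a),np.sin(a); return P@np.array([[cs,-s,0],[s,cs,0],[0,0,1]]).T+[476.2,153.1,50]
def overlay(f,out,zu,d,box=(110,270,300,460),k=4.9,lat=0,dots=True):
    c=load(f); a,b,l,r=box; im=cv2.resize(c['color'][a:b,l:r],None,fx=k,fy=k,interpolation=cv2.INTER_CUBIC)[:600,:800]
    ex=np.array([np.cos(1.403),np.sin(1.403)]); o=np.array([476.2,153.1])+(d-125)*ex+lat*np.array([-ex[1],ex[0]])
    if dots:
        for P,col in ((gpts([*o,zu],1.403),(0,255,0)),(stand(),(0,0,255))):
            for u,v in proj(c,P): cv2.circle(im,(int((u+.5-l)*k),int((v+.5-a)*k)),3,col,1)
    cv2.imwrite('pics/'+out+'.png',im)
E
python3 - <<'E'
from h import *
overlay('s4','s4o',62.8,-9.7,(165,245,330,450),6.5,lat=-.4)
E
```

```text
(no output)
```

View pics/s4o.png

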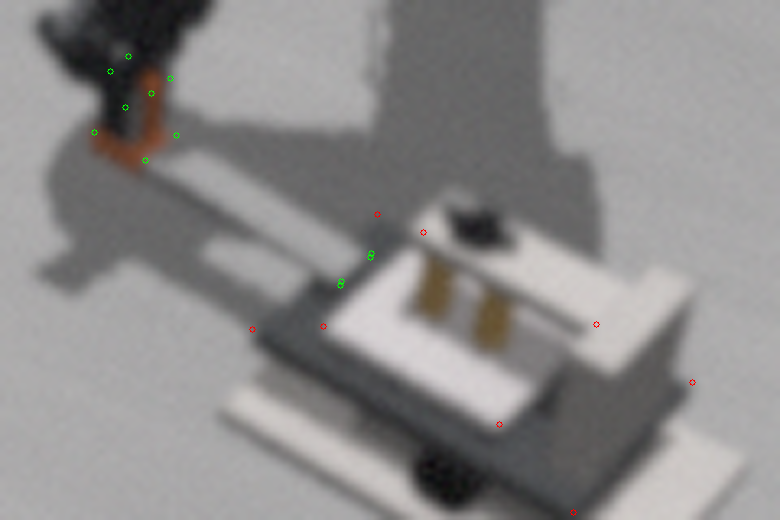

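Run:
```python
from h import *
ims=[cv2.resize(load(f)['color'][200:330,280:365],None,fx=3,fy=3,interpolation=cv2.INTER_CUBIC) for f in ('w2','w3','w4')]
cv2.imwrite('pics/cmp.png',np.hstack(ims))
```

```text
(no output)
```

View pics/cmp.png

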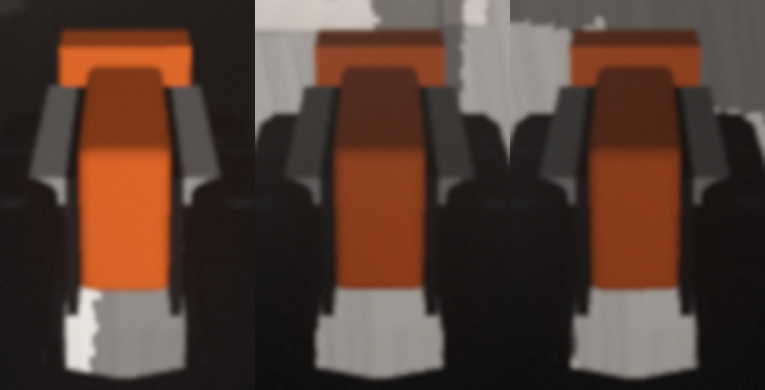

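>>> step_arm --dp '[[0, 0, 0.005], [0, 0, 0.01], [0, 0, 0.01], [0, 0, 0.01]]' --turn '[[0, 0, 0], [0, 0, 0], [0, 0, 0], [0, 0, 0]]' --gripper '[0, 0, 0, 0]'

```text
time: 8.48
position: [453.5, 19.1, 90.4]
ee_rot: [3.142, -0.0, -1.739]
ft_force: [-0.0, -0.6, -1.5]
gripper_width: 13.2
```

>>> step_arm --dp '[[0, 0, 0.00125], [0, 0, 0.0025], [0, 0, 0.0025]]' --turn '[[0, 0, 0], [0, 0, 0], [0, 0, 0]]' --gripper '[0, 0, 0]'

```text
time: 8.85
position: [453.4, 19.1, 88.3]
ee_rot: [3.141, -0.0, -1.739]
ft_force: [-0.0, 0.0, -1.8]
gripper_width: 13.1
```

>>> step_arm --dp '[[0, 0, 0.00125], [0, 0, 0.00125]]' --turn '[[0, 0, 0], [0, 0, 0]]' --gripper '[0, 0]'

```text
time: 9.1
position: [453.4, 19.1, 87.3]
ee_rot: [3.141, -0.0, -1.739]
ft_force: [0.2, 0.1, -0.9]
gripper_width: 13.2
```

Run:
```python
from h import *
st()
```

```text
t 9.1 depth -10.03 lat 0.09 zu 50.93 rot [ 3.1415e+00 -1.0000e-04 -1.7386e+00] Falong 0.11 Fz -0.92 Tq [0.04 0.06 0.01] w 13.23
```

>>> step_arm --dp '[[0, 0, 0.0006], [0, 0, 0.0006], [0, 0, 0.0006]]' --turn '[[0, 0, 0], [0, 0, 0], [0, 0, 0]]' --gripper '[0, 0, 0]'

```text
time: 9.48
position: [453.5, 19.1, 86.9]
ee_rot: [-3.142, 0.0, -1.739]
ft_force: [-0.1, -0.2, -1.5]
gripper_width: 13.7
```

>>> step_arm --dp '[[0, 0, 0.0006], [0, 0, 0.0006], [0, 0, 0.0006]]' --turn '[[0, 0, 0], [0, 0, 0], [0, 0, 0]]' --gripper '[0, 0, 0]'

```text
time: 9.85
position: [453.5, 19.1, 86.4]
ee_rot: [-3.142, -0.0, -1.739]
ft_force: [-0.4, -0.4, -1.2]
gripper_width: 13.1
```

Run:
```python
from h import *
st()
snap('scene','s5');st()
overlay('s5','s5o',50.,-10,(165,245,330,450),6.5)
```

```text
t 9.85 depth -10.03 lat 0.03 zu 50.05 rot [-3.1416 -0.     -1.7386] Falong -0.41 Fz -1.16 Tq [ 0.04 -0.02 -0.03] w 13.12
t 9.9 depth -10.02 lat 0.03 zu 50.05 rot [-3.1416 -0.     -1.7386] Falong 0.46 Fz -0.26 Tq [-0.   -0.01 -0.  ] w 13.2
```

View pics/s5o.png

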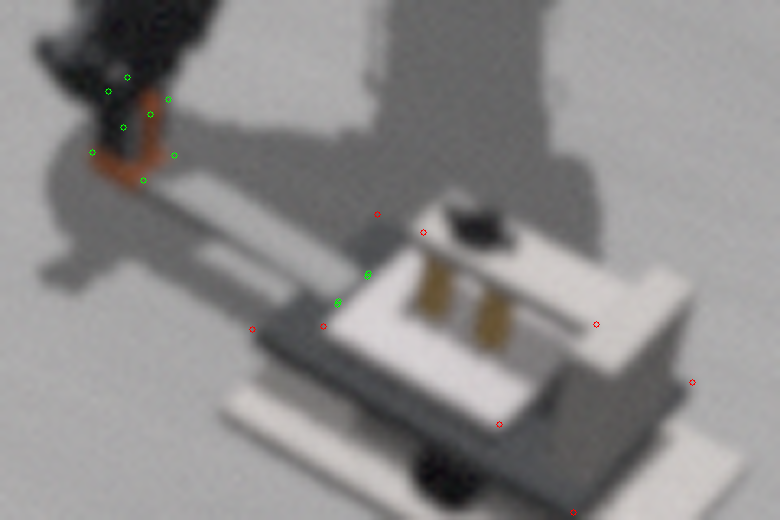

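>>> step_arm --dp '[[0, 0, 0.0005], [0, 0, 0.0005], [0, 0, 0.0005]]' --turn '[[0, 0, 0], [0, 0, 0], [0, 0, 0]]' --gripper '[0, 0, 0]'

```text
time: 10.28
position: [453.5, 19.1, 86.1]
ee_rot: [-3.141, -0.0, -1.739]
ft_force: [-0.2, -0.5, -0.9]
gripper_width: 13.3
```

>>> step_arm --dp '[[0, 0, 0.0005], [0, 0, 0.0005], [0, 0, 0.0005]]' --turn '[[0, 0, 0], [0, 0, 0], [0, 0, 0]]' --gripper '[0, 0, 0]'

```text
time: 10.65
position: [453.6, 19.0, 85.8]
ee_rot: [-3.141, -0.0, -1.739]
ft_force: [-1.0, -1.4, 1.7]
gripper_width: 13.1
```

Run:
```python
from h import *
st()
```

```text
t 10.65 depth -10.09 lat -0.09 zu 49.44 rot [-3.1413e+00 -1.0000e-04 -1.7385e+00] Falong -1.51 Fz 1.75 Tq [-0.28  0.25  0.04] w 13.13
```

>>> step_arm --dp '[[-0.006, 0, -0.0001], [-0.014, 0, -0.0001], [-0.022, 0, -0.0001], [-0.03, 0, -0.0001], [-0.0375, 0, -0.0001], [-0.0375, 0, -0.0001], [-0.0375, 0, -0.0001]]' --turn '[[0, 0, 0], [0, 0, 0], [0, 0, 0], [0, 0, 0], [0, 0, 0], [0, 0, 0], [0, 0, 0]]' --gripper '[0, 0, 0, 0, 0, 0, 0]'

```text
time: 11.52
position: [458.8, 49.5, 85.8]
ee_rot: [-3.141, 0.002, -1.739]
ft_force: [0.0, 1.7, 2.4]
gripper_width: 12.8
```

Run:
```python
from h import *
st()
snap('scene','s6');st()
overlay('s6','s6o',50.,20,(165,245,330,450),6.5,dots=False)
```

```text
t 11.53 depth 20.88 lat -0.17 zu 49.38 rot [-3.1409e+00  1.8000e-03 -1.7386e+00] Falong 1.64 Fz 2.4 Tq [ 1.16 -0.09  0.08] w 12.79
t 11.57 depth 20.79 lat -0.18 zu 49.38 rot [-3.1409e+00  1.7000e-03 -1.7387e+00] Falong 2.0 Fz 2.68 Tq [ 1.15 -0.11 -0.03] w 12.75
```

View pics/s6o.png

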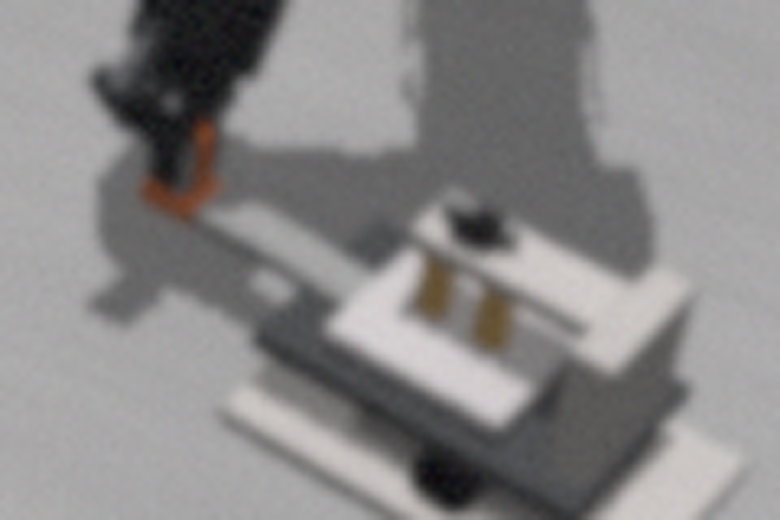

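>>> step_arm --dp '[[-0.001, 0, -0.00025], [-0.002, 0, -0.00025], [-0.003, 0, -0.00025], [-0.004, 0, -0.00025], [-0.005, 0, -0.00025]]' --turn '[[0, 0, 0], [0, 0, 0], [0, 0, 0], [0, 0, 0], [0, 0, 0]]' --gripper '[0, 0, 0, 0, 0]'

```text
time: 12.2
position: [458.9, 52.1, 86.0]
ee_rot: [3.141, -0.001, -1.739]
ft_force: [0.1, -3.5, 5.4]
gripper_width: 13.4
```

Run:
```python
from h import *
st()
```

```text
t 12.2 depth 23.39 lat 0.19 zu 49.6 rot [ 3.1412e+00 -1.0000e-03 -1.7386e+00] Falong -3.42 Fz 5.36 Tq [-0.79  0.12  0.07] w 13.38
```

>>> step_arm --dp '[[0, 0, -0.0003], [0, 0, -0.0003]]' --turn '[[0, 0, 0], [0, 0, 0]]' --gripper '[0, 0]'

```text
time: 12.45
position: [458.9, 52.4, 86.0]
ee_rot: [3.141, -0.0, -1.739]
ft_force: [0.3, -3.3, 4.6]
gripper_width: 13.4
```

Run:
```python
from h import *
st()
snap('scene','s7');st()
```

```text
t 12.45 depth 23.69 lat 0.28 zu 49.63 rot [ 3.1410e+00 -5.0000e-04 -1.7387e+00] Falong -3.21 Fz 4.61 Tq [-0.62  0.09 -0.03] w 13.37
t 12.5 depth 23.71 lat 0.23 zu 49.65 rot [ 3.1411e+00 -5.0000e-04 -1.7387e+00] Falong -3.1 Fz 4.18 Tq [-0.69  0.14  0.03] w 13.27
```

>>> step_arm --dp '[[0, 0, -0.0002], [0, 0, -0.0002], [0, 0, -0.0002], [0, 0, -0.0002]]' --turn '[[0, 0, 0], [0, 0, 0], [0, 0, 0], [0, 0, 0]]' --gripper '[0, 0, 0, 0]'

```text
time: 13.0
position: [458.9, 52.6, 86.1]
ee_rot: [3.141, -0.0, -1.739]
ft_force: [-0.1, -0.7, 2.2]
gripper_width: 13.1
```

Run:
```python
from h import *
st()
```

```text
t 13.0 depth 23.97 lat 0.24 zu 49.74 rot [ 3.1411e+00 -1.0000e-04 -1.7386e+00] Falong -0.7 Fz 2.18 Tq [-0.4   0.14  0.05] w 13.14
```

>>> step_arm --dp '[[-0.001, 0, 0], [-0.002, 0, 0], [-0.003, 0, 0], [-0.004, 0, 0], [-0.005, 0, 0]]' --turn '[[0, 0, 0], [0, 0, 0], [0, 0, 0], [0, 0, 0], [0, 0, 0]]' --gripper '[0, 0, 0, 0, 0]'

```text
time: 13.62
position: [459.8, 56.7, 86.3]
ee_rot: [3.141, 0.0, -1.739]
ft_force: [-0.1, -1.4, 1.0]
gripper_width: 13.2
```

Run:
```python
from h import *
st()
```

```text
t 13.62 depth 28.07 lat 0.08 zu 49.86 rot [ 3.1415  0.     -1.7386] Falong -1.44 Fz 0.98 Tq [-0.2   0.04 -0.02] w 13.16
```

>>> step_arm --dp '[[-0.00125, 0, 0], [-0.0025, 0, 0], [-0.00375, 0, 0], [-0.005, 0, 0]]' --turn '[[0, 0, 0], [0, 0, 0], [0, 0, 0], [0, 0, 0]]' --gripper '[0, 0, 0, 0]'

```text
time: 14.12
position: [460.5, 60.6, 86.3]
ee_rot: [3.142, 0.0, -1.739]
ft_force: [-0.5, -0.8, -0.1]
gripper_width: 13.2
```

Run:
```python
from h import *
st()
```

```text
t 14.12 depth 32.05 lat 0.05 zu 49.9 rot [ 3.1415  0.     -1.7386] Falong -0.84 Fz -0.13 Tq [-0.29  0.01  0.08] w 13.17
```

>>> step_arm --dp '[[-0.00125, 0, 0], [-0.0025, 0, 0], [-0.00375, 0, 0], [-0.005, 0, 0]]' --turn '[[0, 0, 0], [0, 0, 0], [0, 0, 0], [0, 0, 0]]' --gripper '[0, 0, 0, 0]'

```text
time: 14.62
position: [461.1, 64.5, 86.3]
ee_rot: [3.142, -0.0, -1.739]
ft_force: [0.4, -1.0, -0.7]
gripper_width: 13.3
```

Run:
```python
from h import *
st()
```

```text
t 14.62 depth 36.02 lat 0.07 zu 49.89 rot [ 3.1415e+00 -1.0000e-04 -1.7386e+00] Falong -0.9 Fz -0.66 Tq [-0.28  0.01  0.01] w 13.28
```

>>> step_arm --dp '[[-0.00125, 0, 0], [-0.0025, 0, 0], [-0.00375, 0, 0]]' --turn '[[0, 0, 0], [0, 0, 0], [0, 0, 0]]' --gripper '[0, 0, 0]'

```text
time: 15.0
position: [461.7, 67.5, 86.3]
ee_rot: [3.142, 0.0, -1.739]
ft_force: [0.3, 0.1, -0.2]
gripper_width: 13.2
```

Run:
```python
from h import *
st()
```

```text
t 15.0 depth 39.07 lat 0.03 zu 49.92 rot [ 3.1416  0.     -1.7386] Falong 0.16 Fz -0.19 Tq [-0.2   0.07 -0.02] w 13.18
```

>>> step_arm --dp '[[-0.00125, 0, 0], [-0.0025, 0, 0], [-0.00375, 0, 0]]' --turn '[[0, 0, 0], [0, 0, 0], [0, 0, 0]]' --gripper '[0, 0, 0]'

```text
time: 15.38
position: [462.2, 70.4, 86.3]
ee_rot: [3.142, -0.0, -1.739]
ft_force: [-0.3, -0.9, 1.2]
gripper_width: 13.1
```

Run:
```python
from h import *
st()
```

```text
t 15.38 depth 42.05 lat 0.03 zu 49.93 rot [ 3.1416 -0.     -1.7386] Falong -0.97 Fz 1.2 Tq [-0.23  0.03  0.02] w 13.14
```

>>> step_arm --dp '[[-0.00125, 0, 0], [-0.0025, 0, 0], [-0.00375, 0, 0]]' --turn '[[0, 0, 0], [0, 0, 0], [0, 0, 0]]' --gripper '[0, 0, 0]'

```text
time: 15.75
position: [462.6, 73.4, 86.3]
ee_rot: [3.142, -0.0, -1.739]
ft_force: [-0.2, -1.0, 0.7]
gripper_width: 13.0
```

Run:
```python
from h import *
st()
```

```text
t 15.75 depth 45.02 lat 0.06 zu 49.91 rot [ 3.1415 -0.     -1.7387] Falong -1.01 Fz 0.7 Tq [-0.29 -0.01 -0.01] w 13.04
```

>>> step_arm --dp '[[-0.00125, 0, 0], [-0.0025, 0, 0], [-0.00375, 0, 0]]' --turn '[[0, 0, 0], [0, 0, 0], [0, 0, 0]]' --gripper '[0, 0, 0]'

```text
time: 16.12
position: [463.0, 75.8, 86.4]
ee_rot: [3.141, -0.001, -1.738]
ft_force: [-0.9, -4.1, 2.5]
gripper_width: 13.1
```

Run:
```python
from h import *
st()
snap('scene','s8');st()
overlay('s8','s8o',50.,48,(165,245,330,450),6.5)
```

```text
t 16.12 depth 47.5 lat 0.12 zu 49.97 rot [ 3.1413e+00 -1.1000e-03 -1.7385e+00] Falong -4.16 Fz 2.45 Tq [-1.49  0.17 -0.04] w 13.07
t 16.18 depth 47.55 lat 0.15 zu 49.95 rot [ 3.1412e+00 -1.1000e-03 -1.7385e+00] Falong -4.18 Fz 2.21 Tq [-1.36  0.31  0.01] w 12.82
```

View pics/s8o.png

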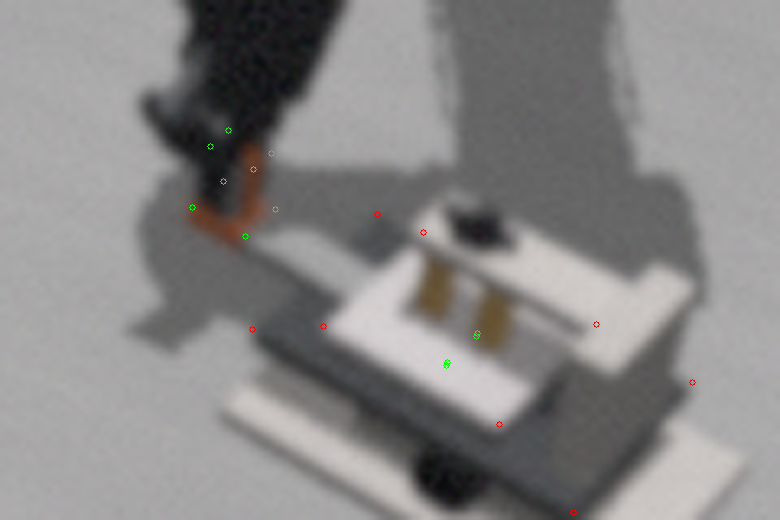

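>>> step_arm --dp '[[-0.00125, 0, -0.0001], [-0.0025, 0, -0.0001], [-0.00375, 0, -0.0001], [-0.005, 0, -0.0001]]' --turn '[[0, 0, 0], [0, 0, 0], [0, 0, 0], [0, 0, 0]]' --gripper '[0, 0, 0, 0]'

```text
time: 16.68
position: [463.7, 80.1, 86.4]
ee_rot: [3.141, -0.001, -1.739]
ft_force: [-1.2, -5.0, 1.5]
gripper_width: 13.2
```

Run:
```python
from h import *
st()
```

```text
t 16.68 depth 51.81 lat 0.15 zu 49.97 rot [ 3.1413e+00 -5.0000e-04 -1.7385e+00] Falong -5.14 Fz 1.54 Tq [-1.66  0.31 -0.01] w 13.22
```

>>> step_arm --dp '[[-0.00125, 0, 0], [-0.0025, 0, 0], [-0.00375, 0, 0], [-0.005, 0, 0]]' --turn '[[0, 0, 0], [0, 0, 0], [0, 0, 0], [0, 0, 0]]' --gripper '[0, 0, 0, 0]'

```text
time: 17.18
position: [464.3, 83.9, 86.3]
ee_rot: [3.141, -0.001, -1.739]
ft_force: [-0.9, -5.5, 1.0]
gripper_width: 13.1
```

Run:
```python
from h import *
st()
```

```text
t 17.18 depth 55.68 lat 0.18 zu 49.95 rot [ 3.1412e+00 -8.0000e-04 -1.7385e+00] Falong -5.57 Fz 0.95 Tq [-1.89  0.36  0.  ] w 13.11
```

>>> step_arm --dp '[[-0.00125, 0, 0], [-0.0025, 0, 0], [-0.00375, 0, 0]]' --turn '[[0, 0, 0], [0, 0, 0], [0, 0, 0]]' --gripper '[0, 0, 0]'

```text
time: 17.55
position: [464.7, 86.7, 86.4]
ee_rot: [3.141, -0.001, -1.739]
ft_force: [-1.5, -6.2, 2.4]
gripper_width: 13.2
```

Run:
```python
from h import *
st()
snap('scene','s9');st()
a=load('s9');b=load('s0') if 0 else load('s5')
k=lambda c:cv2.resize(c['color'][190:235,370:440],None,fx=5.5,fy=8,interpolation=cv2.INTER_CUBIC)
cv2.imwrite('pics/s9c.png',np.hstack([k(b),k(a)])[:, :800])
```

```text
t 17.55 depth 58.54 lat 0.22 zu 49.97 rot [ 3.1411e+00 -1.0000e-03 -1.7385e+00] Falong -6.38 Fz 2.38 Tq [-1.96  0.35 -0.08] w 13.19
t 17.6 depth 58.65 lat 0.21 zu 49.95 rot [ 3.1411e+00 -9.0000e-04 -1.7385e+00] Falong -6.26 Fz 1.77 Tq [-1.86  0.32 -0.  ] w 13.21
```

View pics/s9c.png

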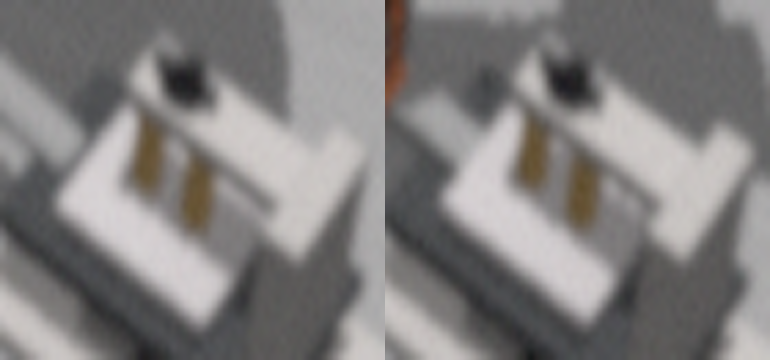

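>>> step_arm --dp '[[-0.001, 0, 0], [-0.00125, 0, 0], [-0.00125, 0, 0], [-0.00125, 0, 0], [-0.00125, 0, 0], [-0.00125, 0, 0]]' --turn '[[0, 0, 0], [0, 0, 0], [0, 0, 0], [0, 0, 0], [0, 0, 0], [0, 0, 0]]' --gripper '[0, 0, 0, 0, 0, 0]'

```text
time: 18.35
position: [464.9, 87.7, 86.4]
ee_rot: [3.141, -0.001, -1.739]
ft_force: [-0.0, -5.7, 3.3]
gripper_width: 13.5
```

Run:
```python
from h import *
st(); 
A=[snap('scene','s10_%d'%i) for i in range(4)]; st()
snap('wrist','w10'); snap('top','t10')
ref=np.mean([cv2.cvtColor(load(f)['color'],6).astype(np.float32) for f in ('s4','s5','s6','s8')],0)
new=np.mean([cv2.cvtColor(a['color'],6).astype(np.float32) for a in A],0)
c=load('s5'); 
p0=proj(c,stand(6.6)); print(p0.round(1).tolist())
print('px for 1.3mm lift',proj(c,stand(7.9))[4]-p0[4])
def ecc(a,b,box):
    y0,y1,x0,x1=box; W=np.eye(2,3,dtype=np.float32)
    cc,W=cv2.findTransformECC(a[y0:y1,x0:x1].astype(np.float32),b[y0:y1,x0:x1].astype(np.float32),W,cv2.MOTION_TRANSLATION,(3,200,1e-6),None,3); return W[:,2],cc
print('plate',ecc(ref,new,(208,234,378,415)),'base',ecc(ref,new,(220,252,362,400)),ecc(ref,new,(200,225,418,440)))
ims=[cv2.resize(load(f)['color'][200:330,280:365],None,fx=3,fy=3) for f in ('w2','w10')]
cv2.imwrite('pics/cmp2.png',np.hstack(ims))
```

```text
t 18.35 depth 59.54 lat 0.21 zu 49.98 rot [ 3.1411e+00 -9.0000e-04 -1.7386e+00] Falong -5.58 Fz 3.31 Tq [-1.93  0.36 -0.03] w 13.5
t 18.55 depth 59.55 lat 0.24 zu 49.98 rot [ 3.1411e+00 -1.0000e-03 -1.7385e+00] Falong -5.99 Fz 1.82 Tq [-1.96  0.3  -0.01] w 13.32
[[387.6, 197.5], [368.3, 215.2], [436.0, 223.3], [417.8, 243.3], [394.8, 200.1], [379.3, 214.5], [421.3, 214.2], [406.3, 229.6]]
px for 1.3mm lift [ 0.05641516 -0.32195873]
plate (array([ 0.08318098, -0.25307527], dtype=float32), 0.9834003508074649) base (array([ 0.068593  , -0.05626148], dtype=float32), 0.9969244934727726) (array([-0.3396096 ,  0.57603836], dtype=float32), 0.8657726071847305)
```

View pics/cmp2.png

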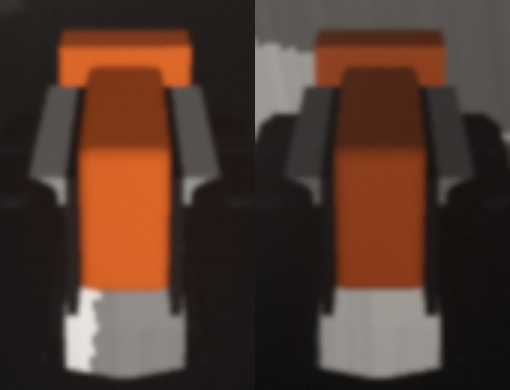

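View pics/t10.png

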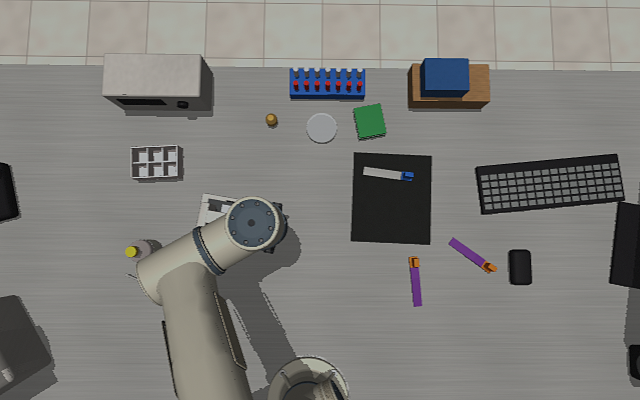

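>>> step_arm --dp '[[-0.001, 0, 0], [-0.0018, 0, 0], [-0.0018, 0, 0], [-0.0018, 0, 0], [-0.0018, 0, 0], [-0.0018, 0, 0], [-0.0018, 0, 0], [-0.0018, 0, 0]]' --turn '[[0, 0, 0], [0, 0, 0], [0, 0, 0], [0, 0, 0], [0, 0, 0], [0, 0, 0], [0, 0, 0], [0, 0, 0]]' --gripper '[0, 0, 0, 0, 0, 0, 0, 0]'

```text
time: 19.65
position: [465.1, 89.1, 86.4]
ee_rot: [3.141, -0.001, -1.739]
ft_force: [-1.5, -6.1, 1.7]
gripper_width: 12.8
```

>>> step_arm --dp '[[0, 0, 0], [0, 0, 0], [0, 0, 0], [0, 0, 0], [0, 0, 0], [0, 0, 0]]' --turn '[[0, 0, 0], [0, 0, 0], [0, 0, 0], [0, 0, 0], [0, 0, 0], [0, 0, 0]]' --gripper '[0, 0, 0, 0, 0, 0]'

```text
time: 20.4
position: [465.1, 89.1, 86.4]
ee_rot: [3.141, -0.001, -1.739]
ft_force: [-1.7, -6.5, 2.7]
gripper_width: 13.2
```

Run:
```python
from h import *
st(); 
A=[snap('scene','s11_%d'%i) for i in range(6)]; st()
ref=np.mean([cv2.cvtColor(load(f)['color'],6).astype(np.float32) for f in ('s4','s5','s6','s8')],0)
new=np.mean([cv2.cvtColor(a['color'],6).astype(np.float32) for a in A],0)
def ecc(a,b,box):
    y0,y1,x0,x1=box; W=np.eye(2,3,dtype=np.float32)
    cc,W=cv2.findTransformECC(a[y0:y1,x0:x1].astype(np.float32),b[y0:y1,x0:x1].astype(np.float32),W,cv2.MOTION_TRANSLATION,(3,200,1e-6),None,3); return W[:,2],cc
print('plate',ecc(ref,new,(208,234,378,415)),ecc(ref,new,(212,230,380,408)),'base',ecc(ref,new,(228,254,362,400)))
cv2.imwrite('pics/s11z.png',cv2.resize(A[0]['color'][165:255,320:450],None,fx=6,fy=6,interpolation=cv2.INTER_CUBIC))
```

```text
t 20.4 depth 60.93 lat 0.24 zu 49.97 rot [ 3.1410e+00 -1.0000e-03 -1.7385e+00] Falong -6.66 Fz 2.75 Tq [-1.93  0.34  0.08] w 13.16
t 20.7 depth 60.94 lat 0.23 zu 49.97 rot [ 3.1411e+00 -1.0000e-03 -1.7386e+00] Falong -6.46 Fz 2.79 Tq [-1.97  0.34  0.02] w 13.29
plate (array([ 0.07603873, -0.2857747 ], dtype=float32), 0.9800476201000724) (array([ 0.13538668, -0.2851925 ], dtype=float32), 0.9828254331214669) base (array([-0.00258033,  0.00334328], dtype=float32), 0.9999366752007047)
```

View pics/s11z.png

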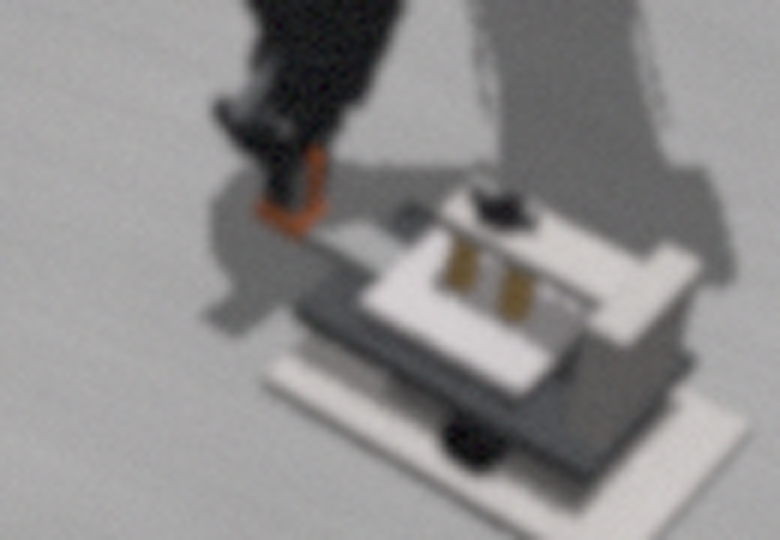

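```bash
python3 -c "
from h import *
print(close_job()); st()"
```

```text
the job is handed in; nothing more can be done
None
the job is handed in; nothing more can be done
```

I picked up the orange gauge by its handle and set its blade on the lower plate at about 1–3 N. I then slid it in square until the upper plate lifted, and handed the job in at about 20.7 s while still holding it.

**Last readings before handing in:**
- **Depth:** the tip was about 61 mm under the plate by the arm's position. Drag first rose between 45 and 47.5 mm.
- **Drag:** about 6.5 N and steady, within the 6–9 N expected for 1–2 mm of lift.
- **Lift:** about 1.35–1.55 mm from the depth past first contact, and about 1.15 mm from the shift in the scene camera. The two disagree slightly, but both are between 1 and 2 mm.
- **Flatness and squareness:** the tool was within about 1 mrad of level. Its heading matched the camera-estimated stand direction, which is good to about 0.01–0.02 rad. An earlier wrist-camera check, made just before the last 1.4 mm of travel, showed no slip of the gauge in the jaws.
- **Down-force:** about 3–4 N at the end, slightly more than I aimed for, which may add a little to the drag.

The blue gauge, the purple look-alikes and most of the other items looked unmoved in the last overhead picture, taken just before that last push. The arm hid most of the screwdriver and the bottle's lower half there, so I could not check those fully.

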